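Count bearing balls on the pocket board and photograph them with a two-stage release

ROBOT

A 6-joint arm with a two-finger parallel gripper is mounted at the origin on the work surface. World frame = base frame: x ahead of the robot, y to its left, z up, the work surface at z = 0. Lengths are in mm, angles in rad, forces in N, time in s.
With the tool pointing down it reaches from about 400 to 925 mm from the base axis. Payload 12.5 kg.
Tool frame: the origin (TCP) lies on the mounting face of the last link; the fingertips stand 190 mm ahead of it and the grasp point (between the pads) lies 171 mm ahead of it (env.tcp_to_tips is the distance from the TCP to the fingertips, in mm); x points along the fingers, y is the direction in which the jaws open and shut, and the axes are right-handed (so a half turn about x gives the same grasp; the last joint's range is limited). The gripper opens to 95 mm and grips with 3 to 60 N. Pads are 20 mm wide; open, the fingers measure 119 mm over their backs; the gripper's body (75 mm by 180 mm) begins 59 mm behind the grasp point.
Start: joints at [-1.446, 0.491, 1.559, -0, 1.092, -0.106], TCP at [142.993, -608.423, 404.761] pointing down, gripper open.
Joint ranges: [-3.1, 3.1], [-0.84, 2.19], [0.05, 2.79], [-1.13, 4.28], [0.06, 2.93], [-2.69, 2.69]. Speed limits (rad/s): [2.22, 2.22, 2.79, 3.14, 3.14, 3.14].

INTERFACE

Orientations are given as [roll, pitch, yaw] about the fixed x, y, z axes, in that order (R = Rz(yaw) Ry(pitch) Rx(roll)).
In Python, from cell import monitor, cams, job, env gives the robot as it stands. The module is installed in compiled form; this text tells all that it offers.
- The arm moves only by the tool apply_moves, never from a script. Its argument "series" is a list of rows, each a list of 3 entries, a list of its own where there are three numbers: the closure, from -1 (fully open) to 1 (shut), so that 0 is half open, then the shift along the tool's x, y, z in cm, then the turn about the tool's x in rad. A call has 1 to 20 rows; each row is the pose to reach, as a shift and turn from the pose commanded when the call began, along the tool's axes at that moment; what a row does not reach only later rows make up. A row lasts 1/8 s, in which the tool goes at most 62.5 mm and 10.7 degrees, less where a joint would pass 70% of its speed; a pose out of reach is approached as far as the arm can. A call with a gripper value outside its range is refused whole. The fingers move at their own pace and stop on an object; the grip force is fixed at half the most. Time passes only in rows, so rows that repeat a pose let the fingers close. It gives the time, the measured TCP pose, the force and the opening at its end, in the units of the state.
- monitor.state(): the state, without advancing time (a new reading comes with each control period).
- cams.read_camera(name): name is "scene" or "top" or "wrist"; returns a dict with "image" (420x560x3 uint8, red, green, blue), "fx", "fy", "cx", "cy" (pixels), "position" and "orientation" of the camera in the world. Camera axes: x right, y down, z forward; pixel columns grow to the right and rows downward; lengths in mm; the calibration is good to about 2 mm. A picture is of the moment at which its call begins. There is no depth.
- job.job_done(): hands the job in, once; it reports no verdict.
The state is a dict: "t": time; "joints": joint angles; "qvel": joint speeds; "tau": joint torques, N m; "eef_pos": TCP position; "tcp_rot": TCP orientation; "ft_force": force on the tool from outside, world axes, zero at the start; "moment": the same for the moment, N m; "opening": opening from 0.0 (shut) to 1.0 (fully open).
Only numpy, scipy, OpenCV 4.12 (cv2) and the standard library are available. Lean on these libraries where they do the work, as an engineer would, in place of code of your own. Each camera call takes 0.05 s, during which the arm holds its last target. There are 200 camera calls.

TASK

Lift the counting board's handle until all the balls have rolled down to the pockets at the far end, then tip the board fully back home so that all five pockets stay filled and the two spare balls return to the channel (rock it again if a pocket is empty). Then photograph the count with the camera release lying beside it: squeeze its trigger to the pressure point and hold it there for a good second to focus, squeeze on right through to the second stop for a moment, and let go. Never enter the second stage before the count is ready, leave the release lying about where it is, and do not disturb the dish, slide box or caliper.

Things in the scene. Friction and masses are not known exactly. Their poses are not given: they have to be found in the camera images.
- station: Fixed counting station: grey foot 130 x 150 x 12 mm, two cheeks carrying a rocking board, and on the +y side (at x +100, y +108 mm) a post with a small black camera looking down at the board (top 260 mm above the desk). Origin: on the desk, below the hinge. x points from the board's handle end to its pocket end, z up. Yaw within 0.35 rad.
- board (a joint): Rocking board, 137 x 122 mm, walls 24 mm above its floor. 0 to 0.40 rad. Starts at 0 (home, on its stop): the handle and channel end is low, slope 0.15 rad. Lifting the handle raises the value: level at 0.15; at 0.40 (stop) it slopes 0.25 rad down to the pockets. Stiff hinge (about 2.5 N at the handle), so it stays where left. Balls roll freely.
- board_handle (a point): Middle of the board's handle: steel bar 10 mm thick, 100 mm long along y, in front of the channel end, held by an arm at each end. In board axes 115 mm from the hinge towards -x and 12 mm above it: 67 mm above the desk at home, 112 mm at the upper stop. 41 mm free between bar and board wall, open above and below. Axes as the board: x to the pockets.
- board_hinge (a point): The board's hinge axis (along y), in the board's middle, 72 mm above the desk, straight above the station's origin. Board axes: x towards the pockets, z out of the floor.
- board_channel (a point): Middle of the return channel: the strip of board floor along the wall at the handle end, about 21 mm wide (edge marked by a thin black line) and 114 mm long. The point is at the centre height of a ball lying there, 8 mm from the wall.
- pocket0 (a point): Pocket 1 of 5 in a row across the far end of the board (-y to +y, 22 mm apart): square recess 18.5 mm wide, 7 mm deep, against the end wall. The point is the centre of a ball seated in it. A seated ball stands 9 mm proud and stops the spare ones beside or behind it; some balls settle fully only once the board tips back.
- pocket1 (a point): Pocket 2 of 5 in a row across the far end of the board (-y to +y, 22 mm apart): square recess 18.5 mm wide, 7 mm deep, against the end wall. The point is the centre of a ball seated in it. A seated ball stands 9 mm proud and stops the spare ones beside or behind it; some balls settle fully only once the board tips back.
- pocket2 (a point): Pocket 3 of 5 in a row across the far end of the board (-y to +y, 22 mm apart): square recess 18.5 mm wide, 7 mm deep, against the end wall. The point is the centre of a ball seated in it. A seated ball stands 9 mm proud and stops the spare ones beside or behind it; some balls settle fully only once the board tips back.
- pocket3 (a point): Pocket 4 of 5 in a row across the far end of the board (-y to +y, 22 mm apart): square recess 18.5 mm wide, 7 mm deep, against the end wall. The point is the centre of a ball seated in it. A seated ball stands 9 mm proud and stops the spare ones beside or behind it; some balls settle fully only once the board tips back.
- pocket4 (a point): Pocket 5 of 5 in a row across the far end of the board (-y to +y, 22 mm apart): square recess 18.5 mm wide, 7 mm deep, against the end wall. The point is the centre of a ball seated in it. A seated ball stands 9 mm proud and stops the spare ones beside or behind it; some balls settle fully only once the board tips back.
- ball0_center (a point): Centre of a loose steel bearing ball, 16 mm diameter, 17 g; all seven are alike and start side by side in the channel.
- ball1_center (a point): Centre of a loose steel bearing ball, 16 mm diameter, 17 g; all seven are alike and start side by side in the channel.
- ball2_center (a point): Centre of a loose steel bearing ball, 16 mm diameter, 17 g; all seven are alike and start side by side in the channel.
- ball3_center (a point): Centre of a loose steel bearing ball, 16 mm diameter, 17 g; all seven are alike and start side by side in the channel.
- ball4_center (a point): Centre of a loose steel bearing ball, 16 mm diameter, 17 g; all seven are alike and start side by side in the channel.
- ball5_center (a point): Centre of a loose steel bearing ball, 16 mm diameter, 17 g; all seven are alike and start side by side in the channel.
- ball6_center (a point): Centre of a loose steel bearing ball, 16 mm diameter, 17 g; all seven are alike and start side by side in the channel.
- release: Camera release shaped like a pistol, loose on its side on the desk, 36 mm thick, 0.4 kg. Origin: underside, abreast of the trigger's middle. x along the handle towards the head, z up. Black handle: x -80 to +38, y -15 to +13 mm. Grey head: x +38 to +74, y -28 to +72 mm (stub to +83). Metal trigger on the handle's +y side. Yaw within 0.5 rad.
- squeeze (a point): On the release, axes as the release: midway between the back of the handle (y -15 mm) and the front face of the released trigger (y +45 mm), 60 mm apart along y; 18 mm above the desk. The trigger is a plain metal block, x -18 to +18 mm, 6 to 32 mm above the desk, and is pressed towards -y, against the handle.
- first (a joint): First stage of the trigger (focus): 0 released to 0.008 m at the pressure point; spring 2 N rising to 4 N. Handle back to trigger front is then 52 mm.
- second (a joint): Second stage (shutter): stays 0 until the squeeze passes the pressure point of 10 N, then 0 to 0.008 m with a spring rising to 15 N at the stop, where handle back to trigger front is 44 mm. Both stages spring back when let go.
- dish: Bystander: open shallow glass dish, 90 mm across, 16 mm high; origin under its centre.
- slidebox: Bystander: closed white slide box, 85 x 100 x 32 mm; origin under its centre.
- caliper: Bystander: small flat brass caliper, 150 mm long, up to 14 mm high; origin under the middle of its beam.
There are look-alikes about, which are no part of the job. Of the things like the release, leave any that is orange; of the rest the larger one is meant.

How it is judged:
By the outcome, as a careful person would: the job done as asked, in the order asked, and still so for the second after the job is handed in, with the robot touching nothing.
It also fails if it takes over 56 s, if anything falls off the work surface, if the arm or the gripper's body presses on something with over 40 N, if the wrist force passes 120 N, or if a joint passes its speed limit or range.

## Working session

There is one attempt and no reset: what is moved stays moved. The work goes in short steps, Python scripts to look and compute and a tool call to move; the robot and the scene stay as the last step left them, time stands still between calls to the robot, and variables do not carry over. Pictures are saved under pics/ and viewed, about 8 in all and at most 12, crops included, and the job is handed in when it is done.

Besides the shell and the picture viewer there is one more tool, called after "Request:" as name(argument=value, ...), one argument or row to a line, values as JSON. apply_moves: Moves the arm, as the interface text tells. Its arguments: {"type":"object","properties":{"series":{"type":"array"}},"required":["series"]}

```bash
mkdir -p pics
cat > h.py <<'E'
import numpy as np,cv2
from cell import monitor,cams,job,env
from scipy.spatial.transform import Rotation as R
def rot(o):
    o=np.array(o,float)
    return o if o.shape==(3,3) else R.from_euler('xyz',o).as_matrix()
def snap(n,f):
    c=cams.read_camera(n); cv2.imwrite(f,c['image'][:,:,::-1]); return c
def ray(c,u,v,z):
    d=rot(c['orientation'])@np.array([(u-c['cx'])/c['fx'],(v-c['cy'])/c['fy'],1]); p=np.array(c['position'],float)
    return p+d*(z-p[2])/d[2]
def proj(c,P):
    q=rot(c['orientation']).T@(np.array(P,float)-np.array(c['position'])); return c['fx']*q[0]/q[2]+c['cx'],c['fy']*q[1]/q[2]+c['cy']
E
python3 - <<'E'
from h import *
import pickle
for n in('scene','top'):
    c=snap(n,f'pics/{n}0.png'); pickle.dump(c,open(n+'.pkl','wb')); print(n,c['position'],c['orientation'],c['fx'],c['cx'],c['cy'])
print(monitor.state())
E
```

```text
scene [1435.46571701 -492.63499972  993.79093823] [-2.30671884e+00 -4.58368809e-04  1.15866125e+00] 542.128278266817 279.86401038161296 215.8383546898527
top [397.08643479 -69.09449345 887.53350567] [-2.96750174 -0.03576181 -1.57730681] 410.89055541023095 278.20648331488167 206.50543538306022
{'t': 0.1, 'joints': array([-1.44561989e+00,  4.91468367e-01,  1.55936014e+00,  1.65318632e-05,
        1.09173985e+00, -1.05600477e-01]), 'qvel': array([ 0.00062086, -0.00098951, -0.0029048 ,  0.00203337,  0.00024165,
        0.00126273]), 'tau': array([ 2.30412974e-03, -6.13623405e+01, -2.58605701e+01,  6.93910453e-02,
        4.70281765e-02, -5.62766218e-05]), 'eef_pos': array([ 142.97825833, -608.39784682,  404.2490807 ]), 'tcp_rot': array([-1.69142421,  1.56982051,  1.68093773]), 'ft_force': array([-0.08637601, -0.154499  , -0.26245578]), 'moment': array([-0.02944526,  0.04322068,  0.04759972]), 'opening': 0.9985728985601742}
```

View pics/top0.png

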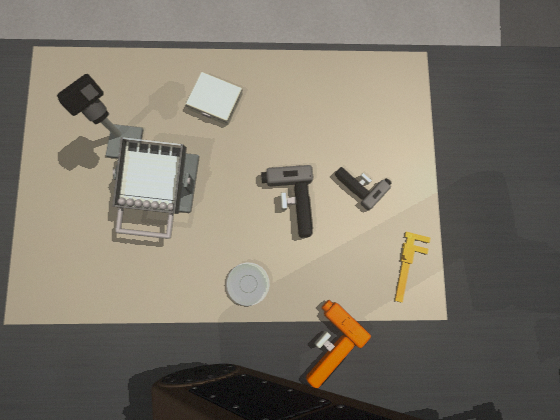

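View pics/scene0.png

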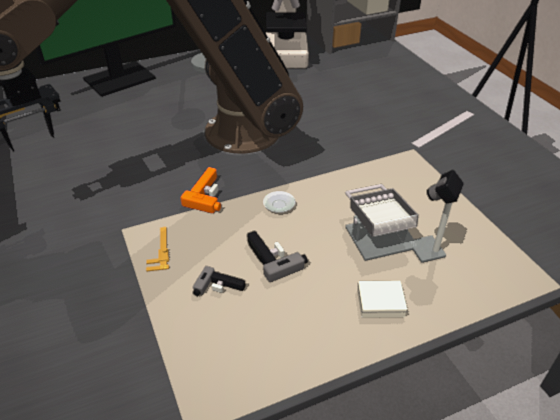

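Top view: the station is at about px (150,180), its handle bar at (118..169, 235), and the balls lie in the channel at row 205. The meant release is the larger black one at (300,200), with its trigger at (284,201). The small black one and the orange one are look-alikes. In the scene view the board is home.

Run:
```python
import cv2
a=cv2.imread('pics/top0.png')[115:255,100:330]
cv2.imwrite('pics/crop1.png',cv2.resize(a[:, :],None,fx=3.4,fy=3.4,interpolation=cv2.INTER_CUBIC))
```

```text
(no output)
```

View pics/crop1.png

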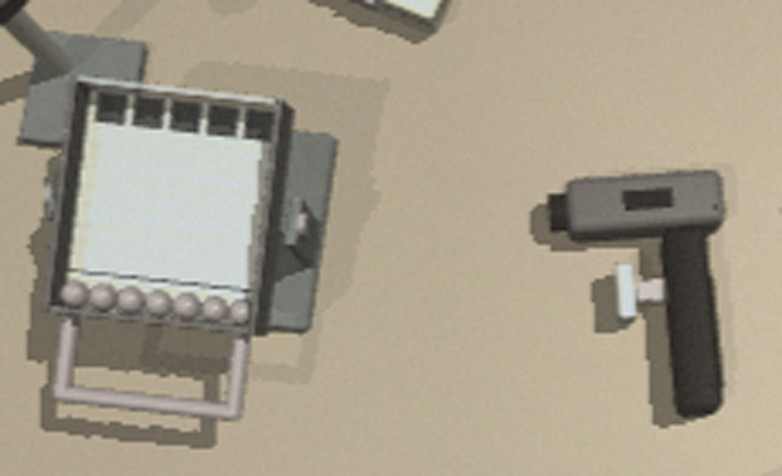

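Run:
```python
from h import *
import pickle
c=pickle.load(open('top.pkl','rb'))
f=lambda u,v,z: ray(c,u/3.4+100,v/3.4+115,z)
a,b=f(65,396,67),f(237,411,67); d=a-b
print('bar',a,b,(a+b)/2,np.hypot(*d[:2]),'yaw',np.arctan2(-d[0],d[1]))
p,q=f(686,238,25),f(698,410,20); d=p-q
yr=np.arctan2(d[1],d[0]);print('handle',p,q,'yaw',yr,np.hypot(*d[:2]))
t=(f(617,264,32)+f(620,318,32))/2; print('trigfront',t)
d2=f(570,210,30)-f(722,195,30); print('head yaw',np.arctan2(-d2[0],d2[1]))
Y=np.array([-np.sin(yr),np.cos(yr)]); print('squeeze', t[:2]-30*Y)
s=monitor.state(); print(rot(s['tcp_rot']))
```

```text
bar [491.17675568 216.12514366  67.        ] [482.13653942 116.50128725  67.        ] [486.65664755 166.31321546  67.        ] 100.03318588107827 yaw -0.09049563966225863
handle [ 595.7634779  -152.09883818   25.        ] [ 486.82824562 -158.28325889   20.        ] yaw 0.05671066424530103 109.11064059733164
trigfront [ 560.24589077 -108.62884162   32.        ]
head yaw 0.10360047067870502
squeeze [ 561.94629891 -138.58061306]
[[-1.07260555e-04  2.28726438e-01 -9.73490732e-01]
 [ 9.69902951e-04 -9.73490256e-01 -2.28726433e-01]
 [-9.99999524e-01 -9.68724857e-04 -1.17425342e-04]]
```

Request:
apply_moves(
  series=[
    [0.28, [0, -24.5, -39.3], -1.25],
    [0.28, [0, -24.5, -39.3], -1.25],
    [0.28, [0, -24.5, -39.3], -1.25],
    [0.28, [0, -24.5, -39.3], -1.25],
    [0.28, [0, -24.5, -39.3], -1.25],
    [0.28, [0, -24.5, -39.3], -1.25],
    [0.28, [0, -24.5, -39.3], -1.25],
    [0.28, [0, -67.6, -51.2], -1.25],
    [0.28, [0, -67.6, -51.2], -1.25],
    [0.28, [0, -67.6, -51.2], -1.25],
    [0.28, [0, -67.6, -51.2], -1.25],
    [0.28, [0, -67.6, -51.2], -1.25],
    [0.28, [0, -67.6, -51.2], -1.25],
    [0.28, [10.4, -67.6, -51.2], -1.25],
    [0.28, [10.4, -67.6, -51.2], -1.25],
    [0.28, [10.4, -67.6, -51.2], -1.25],
    [0.28, [10.4, -67.6, -51.2], -1.25],
  ],
)

```text
t: 2.22
eef_pos: [486.9, 166.9, 300.5]
tcp_rot: [-1.127, 1.57, -2.787]
ft_force: [-0.2, -0.5, 1.0]
opening: 0.359
```

Run:
```python
from h import *
s=monitor.state();print(s['t'],s['eef_pos'],s['opening'],s['joints']);r=rot(s['tcp_rot']);print(r)
c=snap('wrist','pics/w1.png');print(c['position'],c['orientation'],c['fx'])
# expected bar & grasp pt
for P in ([486.7,166.3,67],[491.2,216.1,67],[482.1,116.5,67]):print(proj(c,P))
print('grasp',proj(c,s['eef_pos']+r[:,0]*171))
```

```text
2.225 [486.88007635 166.88365871 300.46262392] 0.35857211959810925 [ 2.01849753e-01  4.77259749e-01  1.93719797e+00 -2.78182912e-04
  7.28333832e-01  2.91066224e-01]
[[-1.13741105e-03  9.96040712e-01 -8.88909764e-02]
 [-4.21759187e-04 -8.88915038e-02 -9.96041225e-01]
 [-9.99999264e-01 -1.09541771e-03  5.21195500e-04]]
[492.73593965 245.6568108  280.39387737] [ 2.85516969e+00  9.65252546e-04 -8.97823292e-02] 353.117048855809
(np.float64(278.60724964476077), np.float64(236.83775281115123))
(np.float64(278.7699342063235), np.float64(158.99324408947354))
(np.float64(278.31784962475683), np.float64(305.5792709675892))
grasp (np.float64(279.0841687079158), np.float64(282.0599227022925))
```

View pics/w1.png

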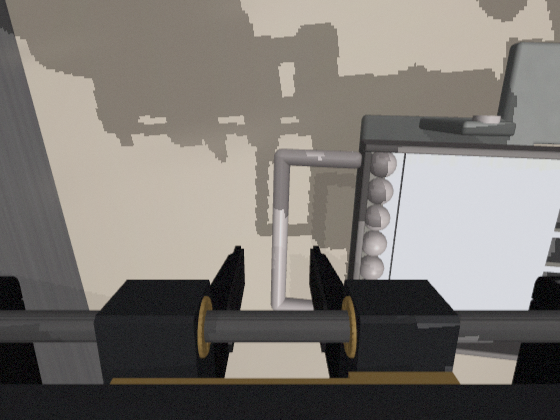

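The wrist view shows the bar at column 281, rows 155..305. That is within 2 mm of the prediction and centred between the open fingers. I'll descend and grip.

Request:
apply_moves(
  series=[
    [0.28, [3, 0.1, 0], 0],
    [0.28, [5.5, 0.1, 0], 0],
    [0.28, [6.2, 0.1, 0], 0],
    [0.28, [6.2, 0.1, 0], 0],
    [1, [6.2, 0.1, 0], 0],
    [1, [6.2, 0.1, 0], 0],
    [1, [6.2, 0.1, 0], 0],
    [1, [6.2, 0.1, 0], 0],
  ],
)

```text
t: 3.28
eef_pos: [488.2, 166.7, 239.2]
tcp_rot: [1.772, 1.569, 0.111]
ft_force: [2.3, -1.7, 4.1]
opening: 0.098
```

Request:
apply_moves(
  series=[
    [1, [-0.6, 0, 0], 0],
    [1, [-1.2, 0, 0], 0],
    [1, [-1.7, 0.06, 0], 0],
    [1, [-2.3, 0.12, 0], 0],
    [1, [-2.9, 0.24, 0], 0],
    [1, [-3.45, 0.36, 0], 0],
    [1, [-4.0, 0.5, 0], 0],
    [1, [-4.6, 0.7, 0], 0],
    [1, [-4.6, 0.7, 0], 0],
    [1, [-4.6, 0.7, 0], 0],
    [1, [-4.6, 0.7, 0], 0],
    [1, [-4.6, 0.7, 0], 0],
    [1, [-4.6, 0.7, 0], 0],
    [1, [-4.6, 0.7, 0], 0],
    [1, [-4.6, 0.7, 0], 0],
    [1, [-4.6, 0.7, 0], 0],
  ],
)

```text
t: 5.28
eef_pos: [494.9, 165.9, 284.7]
tcp_rot: [1.362, 1.57, -0.298]
ft_force: [4.2, -2.4, -0.3]
opening: 0.098
```

Run:
```python
from h import *
c=snap('top','pics/t2.png')
a=c['image'][115:255,100:230,::-1]
d=snap('scene','pics/s2.png')['image'][160:270,330:460,::-1]
cv2.imwrite('pics/t2c.png',np.hstack([cv2.resize(a,(371,400),interpolation=2),cv2.resize(d,(429,400),interpolation=2)]))
```

```text
(no output)
```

View pics/t2c.png

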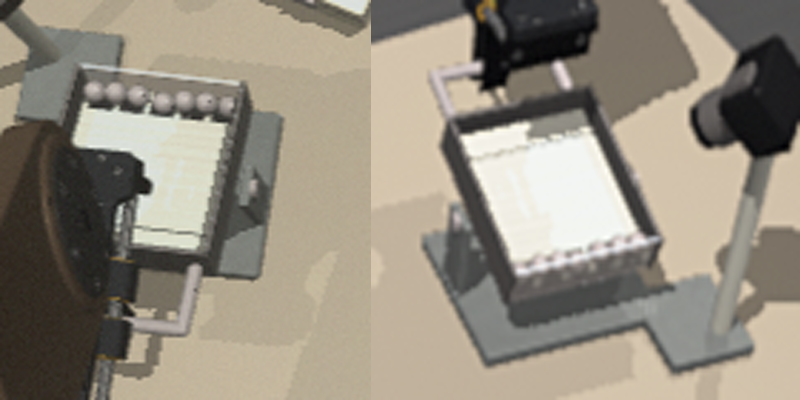

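The board is at the upper stop and all seven balls lie in a row at the pocket end (crop row about 95). I'll tip it back home.

Request:
apply_moves(
  series=[
    [1, [0.6, -0.2, 0], 0],
    [1, [1.15, -0.35, 0], 0],
    [1, [1.7, -0.47, 0], 0],
    [1, [2.3, -0.58, 0], 0],
    [1, [2.8, -0.64, 0], 0],
    [1, [3.4, -0.7, 0], 0],
    [1, [4.0, -0.7, 0], 0],
    [1, [4.6, -0.7, 0], 0],
    [1, [4.7, -0.7, 0], 0],
    [1, [4.7, -0.7, 0], 0],
    [1, [4.7, -0.7, 0], 0],
    [1, [4.7, -0.7, 0], 0],
    [1, [4.7, -0.7, 0], 0],
    [1, [4.7, -0.7, 0], 0],
    [1, [4.7, -0.7, 0], 0],
    [1, [4.7, -0.7, 0], 0],
  ],
)

```text
t: 7.38
eef_pos: [488.0, 167.0, 239.0]
tcp_rot: [1.926, 1.568, 0.265]
ft_force: [1.3, -0.3, 21.4]
opening: 0.097
```

Run:
```python
from h import *
c=snap('top','pics/t3.png')
a=c['image'][115:255,100:230,::-1]
d=snap('scene','pics/s3.png')['image'][160:270,330:460,::-1]
cv2.imwrite('pics/t3c.png',np.hstack([cv2.resize(a,(371,400),interpolation=2),cv2.resize(d,(429,400),interpolation=2)]))
print(monitor.state()['eef_pos'])
```

```text
[488.0378852  166.94645633 238.97621071]
```

View pics/t3c.png

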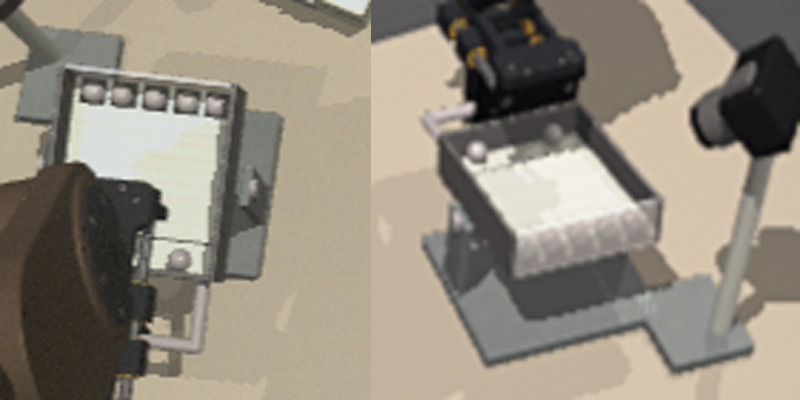

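Five pockets are filled (crop row 97) and both spares are in the channel (scene crop (478,150) and (555,130)). The board is on its home stop. I'll let go and move above the release.

Request:
apply_moves(
  series=[
    [1, [-0.1, 0, 0], 0],
    [0.28, [-0.1, 0, 0], 0],
    [0.28, [-0.1, 0, 0], 0],
    [0.28, [-0.1, 0, 0], 0],
    [0.28, [-3, 0, 0], 0],
    [0.28, [-6, 0, 0], 0],
    [0.28, [-9, 0, 0], 0],
    [-1, [-9, 10.1, 29.75], 1.41],
    [-1, [-9, 10.1, 29.75], 1.41],
    [-1, [-9, 10.1, 29.75], 1.41],
    [-1, [-9, 10.1, 29.75], 1.41],
    [-1, [-9, 10.1, 29.75], 1.41],
    [-1, [-9, 10.1, 29.75], 1.41],
    [-1, [-9, 10.1, 29.75], 1.41],
    [-1, [-9, 10.1, 29.75], 1.41],
    [-1, [-9, 10.1, 29.75], 1.41],
    [-1, [-9, 10.1, 29.75], 1.41],
  ],
)

```text
t: 9.6
eef_pos: [561.6, -138.6, 327.5]
tcp_rot: [-0.297, 1.57, 2.918]
ft_force: [-1.0, 0.2, -0.9]
opening: 1.004
```

Run:
```python
from h import *
import pickle
s=monitor.state();print(s['t'],s['eef_pos'],s['opening']);r=rot(s['tcp_rot']);print(r)
c=snap('wrist','pics/w4.png');pickle.dump(c,open('w4.pkl','wb'))
print('squeeze',proj(c,[562,-138.3,18]))
t=snap('top','pics/t4.png')['image'][115:255,100:230,::-1]
cv2.imwrite('pics/w4c.png',np.hstack([c['image'][:,:,::-1],np.pad(cv2.resize(t,(238,256),interpolation=2),((0,164),(0,0),(0,0)))]))
```

```text
9.6 [ 561.55520904 -138.57607765  327.53481098] 1.0035846785655869
[[-5.09428638e-04  7.31621354e-02 -9.97319930e-01]
 [ 1.15963197e-04 -9.97320048e-01 -7.31622033e-02]
 [-9.99999864e-01 -1.52923329e-04  4.99579279e-04]]
squeeze (np.float64(275.7333303538474), np.float64(203.78802185964372))
```

View pics/w4c.png

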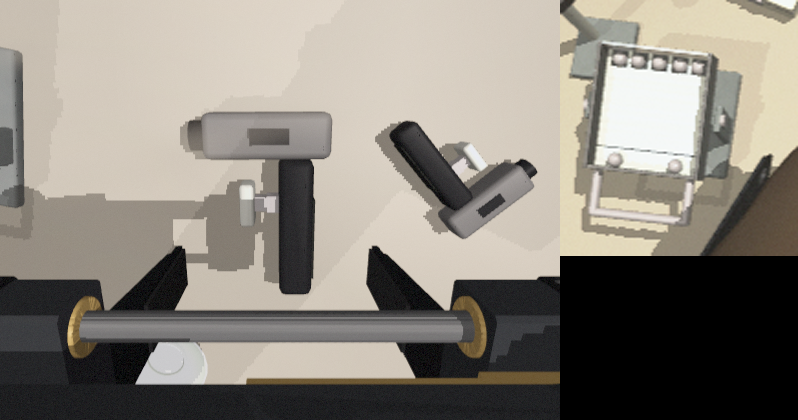

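The wrist view shows the trigger front at column 239 (rows 181..224) and the handle at columns 280..314. The release is square to the tool. The top inset confirms five filled pockets and two balls in the channel.

Run:
```python
from h import *
import pickle
c=pickle.load(open('w4.pkl','rb'));s=monitor.state();r=rot(s['tcp_rot']);g=s['eef_pos']
for n,u,v,z in [('trig',239.5,182,32),('trig',239.5,224,20),('hback',314,203,25),('hleft',280,203,25),('headtop',265,112,30),('headbot',265,159,34),('hend',296,293,20)]:
    p=ray(c,u,v,z);d=r.T@(p-g);print(n,p.round(1),'tool y,z',d[1:].round(1))
```

```text
trig [ 581.5 -108.1   32. ] tool y,z [-29.  -22.2]
trig [ 542.4 -108.6   20. ] tool y,z [-31.3  16.9]
hback [ 566.8 -169.7   25. ] tool y,z [31.4 -3.1]
hleft [ 564.8 -141.7   25. ] tool y,z [ 3.3 -3.1]
headtop [ 636.3 -124.9   30. ] tool y,z [ -8.3 -75.6]
headbot [ 601.5 -127.2   34. ] tool y,z [ -8.5 -40.7]
hend [ 480.  -162.7   20. ] tool y,z [18.1 83. ]
```

Request:
apply_moves(
  series=[
    [-1, [5, 0.05, -0.1], 0],
    [-1, [9, 0.05, -0.1], 0],
    [-1, [12, 0.05, -0.1], 0],
    [-1, [13.3, 0.05, -0.1], 0],
    [-1, [13.3, 0.05, -0.1], 0],
    [-0.32, [13.3, 0.05, -0.1], 0],
    [-0.32, [13.3, 0.05, -0.1], 0],
    [-0.32, [13.3, 0.05, -0.1], 0],
    [-0.32, [13.3, 0.05, -0.1], 0],
  ],
)

```text
t: 10.82
eef_pos: [562.7, -139.2, 195.1]
tcp_rot: [2.539, 1.57, -0.531]
ft_force: [-0.8, 0.4, 0.2]
opening: 0.673
```

Request:
apply_moves(
  series=[
    [-0.28, [0, 0, 0], 0],
    [-0.26, [0, 0, 0], 0],
    [-0.24, [0, 0, 0], 0],
    [-0.22, [0, 0, 0], 0],
    [-0.2, [0, 0, 0], 0],
    [-0.18, [0, 0, 0], 0],
    [-0.18, [0, 0, 0], 0],
    [-0.18, [0, 0, 0], 0],
  ],
)

```text
t: 11.82
eef_pos: [562.7, -139.4, 194.7]
tcp_rot: [2.228, 1.57, -0.843]
ft_force: [-0.5, -3.6, 1.2]
opening: 0.591
```

Request:
apply_moves(
  series=[
    [-0.165, [0, 0, 0], 0],
    [-0.15, [0, 0, 0], 0],
    [-0.135, [0, 0, 0], 0],
    [-0.12, [0, 0, 0], 0],
    [-0.12, [0, 0, 0], 0],
    [-0.12, [0, 0, 0], 0],
  ],
)

```text
t: 12.58
eef_pos: [562.7, -139.2, 194.7]
tcp_rot: [2.327, 1.571, -0.744]
ft_force: [0.9, -3.3, 1.1]
opening: 0.562
```

Run:
```python
from h import *
c=snap('wrist','pics/w5.png');s=monitor.state();print(s['opening']*95,s['eef_pos'],s['ft_force'])
t=snap('scene','pics/s5.png')['image'][210:300,190:320,::-1]
w=c['image'][60:420,100:460,::-1]
cv2.imwrite('pics/w5c.png',np.hstack([w,cv2.resize(t,(430,360),interpolation=2)]))
```

```text
53.45838744362499 [ 562.70982278 -139.12244148  194.74627317] [ 1.47169127 -3.4940886   1.54424555]
```

View pics/w5c.png

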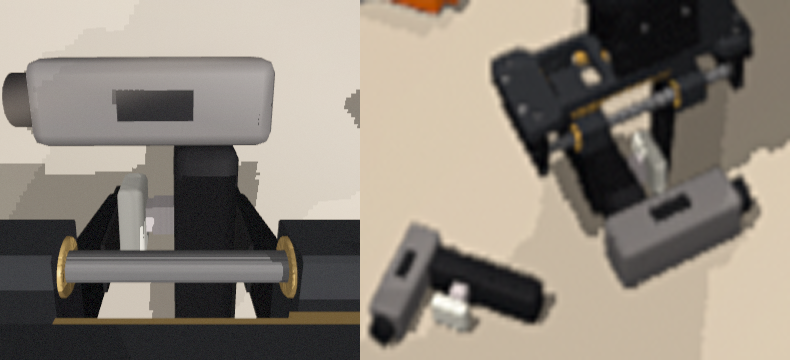

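Both fingers now hold the handle back (wrist crop about (240,200)) and the trigger (about (130,210)). I'll creep on to the pressure point.

Request:
apply_moves(
  series=[
    [-0.11, [0, 0, 0], 0],
    [-0.105, [0, 0, 0], 0],
    [-0.1, [0, 0, 0], 0],
    [-0.1, [0, 0, 0], 0],
  ],
)

```text
t: 13.18
eef_pos: [562.7, -139.2, 194.7]
tcp_rot: [2.064, 1.571, -1.006]
ft_force: [0.3, -4.1, 1.0]
opening: 0.547
```

Request:
apply_moves(
  series=[
    [-0.095, [0, 0, 0], 0],
    [-0.095, [0, 0, 0], 0],
    [-0.095, [0, 0, 0], 0],
  ],
)

```text
t: 13.55
eef_pos: [562.7, -139.1, 194.7]
tcp_rot: [1.897, 1.571, -1.174]
ft_force: [1.1, -4.2, 3.2]
opening: 0.549
```

```bash
python3 -c "
from h import *
s=monitor.state();print(s['opening']*95,s['ft_force'],s['t'])"
```

```text
52.14322875625123 [ 1.09935159 -4.19620393  3.23287102] 13.55
```

Request:
apply_moves(
  series=[
    [-0.09, [0, 0, 0], 0],
    [-0.085, [0, 0, 0], 0],
    [-0.085, [0, 0, 0], 0],
  ],
)

```text
t: 13.92
eef_pos: [562.7, -139.1, 194.7]
tcp_rot: [1.895, 1.571, -1.176]
ft_force: [-0.3, -4.3, 3.4]
opening: 0.542
```

Request:
apply_moves(
  series=[
    [-0.08, [0, 0, 0], 0],
    [-0.075, [0, 0, 0], 0],
    [-0.075, [0, 0, 0], 0],
  ],
)

```text
t: 14.3
eef_pos: [562.7, -139.2, 194.7]
tcp_rot: [1.322, 1.571, -1.749]
ft_force: [-0.2, -5.6, 4.7]
opening: 0.54
```

Request:
apply_moves(
  series=[
    [-0.07, [0, 0, 0], 0],
    [-0.065, [0, 0, 0], 0],
    [-0.065, [0, 0, 0], 0],
    [-0.065, [0, 0, 0], 0],
  ],
)

```text
t: 14.8
eef_pos: [562.7, -139.2, 194.8]
tcp_rot: [2.09, 1.571, -0.981]
ft_force: [-0.3, -4.9, 3.9]
opening: 0.535
```

```bash
cat > m.py <<'E'
from h import *
import sys
o=[];f=[]
for i in range(8):
    c=cams.read_camera('wrist');s=monitor.state();o.append(s['opening']);f.append(s['ft_force'])
cv2.imwrite(f'pics/m{sys.argv[1]}.png',c['image'][:,:,::-1])
print('t',s['t'],'open',np.mean(o).round(5),np.std(o).round(5),'mm',95*np.mean(o),'F',np.mean(f,0).round(2))
g=lambda p:cv2.cvtColor(cv2.imread(p),cv2.COLOR_BGR2GRAY).astype(np.float32)
a,b=g('pics/w5.png'),g(f'pics/m{sys.argv[1]}.png')
for n,x0,x1,y0,y1 in [('trig',208,258,232,300),('handle',262,345,205,300),('head',120,380,115,205)]:
    w=cv2.createHanningWindow((x1-x0,y1-y0),cv2.CV_32F); print(n,cv2.phaseCorrelate(a[y0:y1,x0:x1],b[y0:y1,x0:x1],w))
E
python3 m.py a
```

```text
t 15.2 open 0.53413 0.00178 mm 50.74190784573428 F [-0.18 -5.26  3.09]
trig ((3.2895263234293672, -0.24954417655966665), 0.7039636402659946)
handle ((-2.524819170951133, 0.07426676103466434), 0.6591578390863206)
head ((-3.0967153020563103, 0.042403668689388496), 0.767012961901755)
```

Request:
apply_moves(
  series=[
    [-0.09, [0, 0, 0], 0],
    [-0.12, [0, 0, 0], 0],
    [-0.14, [0, 0, 0], 0],
    [-0.14, [0, 0, 0], 0],
  ],
)

```text
t: 15.7
eef_pos: [562.6, -138.9, 194.6]
tcp_rot: [-0.539, 1.57, 2.674]
ft_force: [1.5, 4.1, 2.4]
opening: 0.566
```

```bash
python3 m.py b
```

```text
t 16.1 open 0.57004 0.00168 mm 54.15364616338021 F [1.5  4.11 1.84]
trig ((-0.4667526718786448, 0.12313945343653643), 0.7308513747321235)
handle ((-2.256390011105559, -1.0007464561284678), 0.457607689610234)
head ((-2.9318683887841814, -0.28497012009800926), 0.7873370395864479)
```

The readings suggest the last creep slightly passed the pressure point (50.7 mm against 52 mm). I'll let go fully and redo the squeeze cleanly, holding at about 51.9 mm.

Request:
apply_moves(
  series=[
    [-0.6, [0, 0, 0], 0],
    [-0.6, [0, 0, 0], 0],
    [-0.6, [0, 0, 0], 0],
    [-0.6, [0, 0, 0], 0],
    [-0.45, [0, 0, 0], 0],
    [-0.35, [0, 0, 0], 0],
    [-0.25, [0, 0, 0], 0],
    [-0.2, [0, 0, 0], 0],
    [-0.15, [0, 0, 0], 0],
    [-0.12, [0, 0, 0], 0],
    [-0.11, [0, 0, 0], 0],
    [-0.1, [0, 0, 0], 0],
    [-0.095, [0, 0, 0], 0],
    [-0.092, [0, 0, 0], 0],
    [-0.092, [0, 0, 0], 0],
  ],
)

```text
t: 17.98
eef_pos: [562.7, -139.1, 194.7]
tcp_rot: [2.29, 1.571, -0.781]
ft_force: [0.3, -2.8, -0.8]
opening: 0.547
```

```bash
python3 m.py c
```

```text
t 18.375 open 0.5477 0.00183 mm 52.03147601307083 F [ 0.56 -1.82 -1.11]
trig ((1.761941122276383, 0.012949302205420565), 0.7261540285746256)
handle ((-1.4066227442741948, 0.035000734882416396), 0.705171631442176)
head ((-1.7776197310390955, -0.3431497955828249), 0.7747160907635473)
```

Request:
apply_moves(
  series=[
    [-0.09, [0, 0, 0], 0],
    [-0.088, [0, 0, 0], 0],
    [-0.088, [0, 0, 0], 0],
    [-0.088, [0, 0, 0], 0],
    [-0.088, [0, 0, 0], 0],
    [-0.088, [0, 0, 0], 0],
    [-0.088, [0, 0, 0], 0],
    [-0.088, [0, 0, 0], 0],
    [-0.088, [0, 0, 0], 0],
    [-0.088, [0, 0, 0], 0],
    [-0.088, [0, 0, 0], 0],
    [-0.088, [0, 0, 0], 0],
    [-0.088, [0, 0, 0], 0],
    [-0.088, [0, 0, 0], 0],
  ],
)

```text
t: 20.12
eef_pos: [562.7, -139.2, 194.7]
tcp_rot: [2.045, 1.571, -1.026]
ft_force: [1.2, -0.5, -0.1]
opening: 0.544
```

Request:
apply_moves(
  series=[
    [0.0, [0, 0, 0], 0],
    [0.1, [0, 0, 0], 0],
    [0.2, [0, 0, 0], 0],
    [0.2, [0, 0, 0], 0],
    [0.2, [0, 0, 0], 0],
    [0.2, [0, 0, 0], 0],
  ],
)

```text
t: 20.88
eef_pos: [562.6, -139.2, 194.8]
tcp_rot: [1.889, 1.571, -1.181]
ft_force: [-1.6, -4.3, 2.8]
opening: 0.459
```

The second stop is reached (43.6 mm while commanded to 38 mm). Now I'll let go and retreat.

Request:
apply_moves(
  series=[
    [-0.3, [0, 0, 0], 0],
    [-0.9, [0, 0, 0], 0],
    [-0.9, [0, 0, 0], 0],
    [-0.9, [0, 0, 0], 0],
    [-0.9, [0, 0, 0], 0],
    [-0.9, [-4, 0, 0], 0],
    [-0.9, [-9, 0, 0], 0],
    [-0.9, [-14, 0, 0], 0],
    [-0.9, [-20, 0, 0], 0],
    [-0.9, [-20, 0, 0], 0],
    [-0.9, [-20, 0, 0], 0],
  ],
)

```text
t: 22.25
eef_pos: [562.4, -139.1, 394.2]
tcp_rot: [-0.138, 1.57, 3.074]
ft_force: [-0.5, -0.5, 0.1]
opening: 0.954
```

Run:
```python
from h import *
t=snap('top','pics/t6.png');w=snap('wrist','pics/w6.png')
print(monitor.state()['eef_pos'],monitor.state()['opening'])
a=cv2.resize(t['image'][60:310,50:440,::-1],(420,269),interpolation=2)
b=cv2.resize(t['image'][115:220,100:205,::-1],(269,269),interpolation=2)
cv2.imwrite('pics/f6.png',np.vstack([np.hstack([a,b]),np.pad(cv2.resize(w['image'][:,:,::-1],(400,300)),((0,0),(0,289),(0,0)))]))
```

```text
[ 562.52347678 -139.16225149  393.22188991] 0.9544299622543498
```

View pics/f6.png

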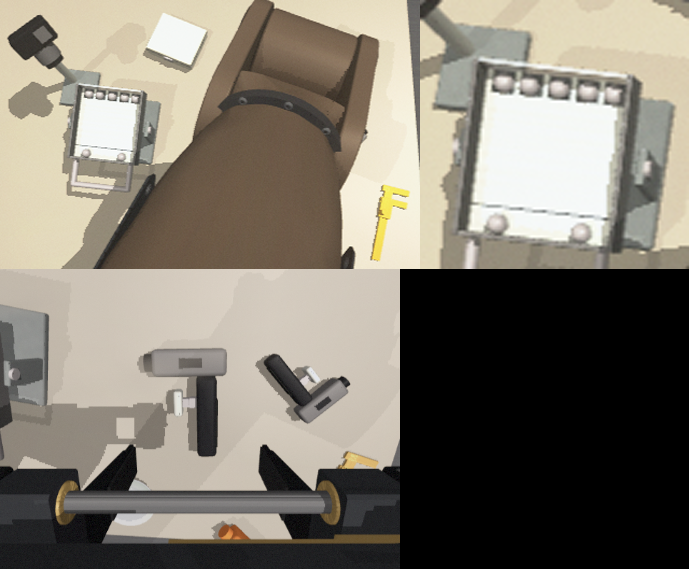

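The five pockets are filled (inset row 88) and both spares are in the channel (inset row about 228). The release lies in place with its trigger sprung back (wrist inset (178,403)). The slide box, caliper and dish are untouched. I'll hand the job in.

```bash
python3 -c "
from cell import job
print(job.job_done())"
```

```text
the job is handed in; nothing more can be done
None
```

The count is photographed and the job handed in after about 22 s of robot time; no verdict was reported. The one flaw is a first squeeze that probably crept about 1 mm into the second stage.

- **Board:** I lifted the handle to the upper stop, and all seven balls rolled to the pocket end. Then I tipped the board back home. The last picture shows five pockets filled and two balls in the channel.
- **Photograph:** I held the trigger at about 52 mm handle-to-trigger for roughly 2 s. I then squeezed on to the second stop (43.6 mm read, 44 mm nominal) for about half a second and let go. The trigger sprang back.
- **First squeeze:** it read 50.7 mm where the pressure point is 52 mm. The count was already ready. I let go fully and did the focus and shutter sequence again.
- **Pressure point:** the force readings never showed it clearly, so the hold rests on the finger opening and the stated geometry.
- **Surroundings:** the release appears to have slid only a millimetre or two. The slide box and caliper look untouched in the last pictures, and so does the dish, though it was mostly hidden there.

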